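# Roll a feed roller up to the gauge stop with a flat hand pad

### The job

Take the red pull-pin of the steel stop bar and pull straight up with gently rising force to about 12 N (never as much as 19 N) to prove that the stop holds, then let it spring back. Then take the flat hand pad by its wooden handle and, with its rubber sole on top of the nylon roller, roll the roller along the bench until its whole length rests against the stop bar's face; use only the sole of the pad on the roller, never the fingers. Lay the pad back flat, wholly on its green mat, and leave everything else where it lies.

Things in the scene. Friction and masses are not known exactly. Their poses are not given: they have to be found in the camera images.
- stop: Dark steel stop bar fixed to the bench, 260 mm long (its x axis), 20 mm thick (y), 24 mm high. Origin on the bench at the middle of its working face; the face is the plane y = 0 of this frame, looks towards -y and has a yellow stripe. The roller comes from the -y side. The bar occupies y = 0 to 20 mm, and at its +x end (x = 98 to 132 mm) a block of the same height, y = 0 to 34 mm, carries the red pull-pin.
- pin_grip (a point): Middle of the red pull-pin's head: a plain upright cylinder 20 mm in diameter, 28 mm tall, from 30 mm to 58 mm above the bench (this point 44 mm above the bench), standing at x = 115 mm, y = 15 mm in the stop's frame. Take it from above. The block below it is 24 mm high.
- pin (a joint): Rise of the pull-pin in m: 0 seated, grows upward, end at 0.012. It sits on a spring that gives 1 mm for each 2 N of pull (2000 N/m, from 0), so 12 N is 0.006; it returns to 0 when let go. A closing gripper may push the seated pin down against its block first: count the pull from zero force on the tool (as before the grasp), or watch this rise.
- roller: Cream nylon roller with dark lengthwise stripes: smooth cylinder 36 mm in diameter, 110 mm long, about 180 g, lying on the bench. Origin at its centre, 18 mm above the bench; x is the cylinder axis. Starts on the stop's -y side, centre 88 to 143 mm from the face, skewed up to 0.2 rad. Under the pad it rolls without slipping: the pad travels twice as far.
- roller_end_a (a point): Centre of the roller's +x end face. Against the stop it lies 18 mm from the stop's face.
- roller_end_b (a point): Centre of the roller's -x end face. Rolling on a little after the roller meets the stop squares it up; if one end still lags, roll again with the pad nearer that end.
- pad: Hand pad: flat board 170 mm long (x) by 60 mm wide (y), 10 mm thick with a black rubber sole below, and on its middle a pale wooden handle block 26 mm (x) by 50 mm (y), reaching from 10 mm to 52 mm above the sole. 250 g. Origin at the centre of the sole's underside, z up. It lies on the mat at the start, roughly in line with it.
- mat: Green mat fixed to the bench, 200 mm (x) by 100 mm (y), 3 mm thick: the pad's place. Origin under its centre. It may be on the left or the right of the bench; a grey tray of scrap sprockets of the same outline, 25 mm high, is on the other side.
- collar: Brass collar, ring 42 mm in diameter, 18 mm high, standing flat; not to be disturbed. Origin under its centre.
- tin: Orange grease tin with a pale lid standing upright beside the lane, 42 mm in diameter, 60 mm high, so the pad cannot pass over it while it rolls (shorter strokes, one after another, may be needed); not to be disturbed or tipped. Origin under its centre.
- bearing: Ball bearing, disc 42 mm in diameter, 14 mm high; not to be disturbed. Origin under its centre.
- seed_plate: Blue seed plate, disc 130 mm in diameter, 5 mm thick (hub 8 mm); not to be disturbed.
- feed_wheel: Red nylon toothed feed wheel, 82 mm in diameter, 26 mm high; not to be disturbed.
- hex_shaft: Chrome hexagonal shaft, 22 mm across flats, 170 mm long (x), lying; not to be disturbed.
- screwdriver: Screwdriver lying on the bench; not to be disturbed.
- wrench: Wrench lying on the bench; not to be disturbed.
There are look-alikes about, which are no part of the job. Leave any turquoise look-alike of the pad alone.

How it is judged (in metres and radians):
On the way, in this order (a step that is already met when the one before it is completed fails the run):
1. the pull-pin is pulled up with at least 8 N (4 mm) by the fingers (value of joint pin above 0.004 m and contact force between the fingers and pin above 0.5 N), for 0.1 s.
2. the pull-pin is let go and back home (value of joint pin below 0.001 m and contact force between the fingers and pin below 0.1 N), for 0.1 s.
3. the roller is at the stop's face with the pad's sole on top of it (y of each of roller_end_a, roller_end_b in the frame of stop above -0.022 m and y of roller in the frame of stop below 0 m and x of roller in the frame of stop between -0.08 and 0.08 m and height (world z) of roller below 0.023 m and contact force between pad and roller above 0.3 N and z of roller in the frame of pad below -0.012 m), for 0.05 s.
At the end, for the whole second after the job is handed in: Roller at rest on the bench against the stop: both end centres at most 22 mm from the face (18 is touching), middle within 80 mm of the stop's middle; pin seated within 1 mm; pad flat and at rest on its mat, centre within 30 mm and length within 0.35 rad of the mat's (y of each of roller_end_a, roller_end_b in the frame of stop above -0.022 m and y of roller in the frame of stop below 0 m and x of roller in the frame of stop between -0.08 and 0.08 m and height (world z) of roller below 0.023 m and linear speed of each of roller, pad below 0.01 m/s and horizontal distance between pad and mat below 0.03 m and angle between the x axis of pad and the x axis of mat, either way round below 0.35 rad and height (world z) of pad below 0.008 m and angle between pad's own z axis and vertical below 0.05 rad and value of joint pin below 0.001 m).
It fails at once if the pull-pin is pulled with 19 N or more (9.5 mm) (value of joint pin above 0.0095 m).
It fails at once if the fingers touch the roller (contact force between the fingers and roller above 0.3 N).
It fails at once if the roller is pushed with the pad's edge or side instead of lying under its sole (contact force between pad and roller above 0.3 N and z of roller in the frame of pad above -0.01 m).
It fails at once if the roller leaves the bench (height (world z) of roller above 0.026 m).
It fails at once if a bystander is pushed more than 15 mm, or the tin tipped (distance of any of tin, collar, bearing, seed_plate, feed_wheel, hex_shaft, screwdriver, wrench from where it was at the start of the episode above 0.015 m or angle between tin's own z axis and vertical above 0.3 rad).
It also fails if it takes over 72 s, if anything falls off the work surface, if the arm or the gripper's body presses on something with over 40 N, if the wrist force passes 120 N, or if a joint passes its speed limit or range.

### The arm

A 7-joint arm with a two-finger parallel gripper is mounted at the origin on the work surface. World frame = base frame: x ahead of the robot, y to its left, z up, the work surface at z = 0. Lengths are in mm, angles in rad, forces in N, time in s.
With the tool pointing down it reaches from about 400 to 875 mm from the base axis. Payload 19.3 kg.
Tool frame: the origin (TCP) lies at the very end of the fingers, on their centre line; the grasp point (between the pads) lies 19 mm behind it (grip_point_offset is the z of the grasp point in the tool frame, in mm); z points along the fingers, x is the direction in which the jaws open and shut, and the axes are right-handed (so a half turn about z gives the same grasp; the last joint's range is limited). The gripper opens to 85 mm and grips with 20 to 120 N. Pads are 22 mm wide; open, the fingers measure 114 mm over their backs; the gripper's body (76 mm by 85 mm) begins 54 mm behind the grasp point. The pads swing forward as they close: fully open they stand 13 mm farther back than shut.
Start: joints at [1.083, 0.521, -0.036, 1.599, 0.021, 1.021, -0.113], TCP at [253.566, -571.243, 231.291] pointing down, gripper open.
Joint ranges: [-2.91, 2.91], [-0.3, 2.13], [-1.5, 1.42], [0.17, 2.43], [-1.26, 4.41], [0.16, 1.93], [-2.52, 2.52]. Speed limits (rad/s): [1.89, 1.89, 2.39, 2.39, 3.01, 3.01, 3.01].

### API

Orientations are given as a 3x3 rotation matrix whose columns are the frame's x, y, z axes.
In Python, from workcell import movep, movel, goto_joints, open_gripper, clamp, wait, inverse_kinematics, read_state, camera, PlanningError, finish_job, grip_point_offset gives the robot as it stands. Calls block until the motion is done:
- movep(position, orientation): joint-space move of the TCP to a pose.
- movel(position, frame=None, max_speed=150, guard=None): straight line of the TCP; frame=None keeps the orientation; max_speed is the mean speed in mm/s. With guard (N) it stops when the force on the tool has changed by that much, and returns True; else False.
- goto_joints(angles): joint-space move.
- open_gripper() and clamp(): open the fingers fully, or close them until they stop; the grip force is fixed at half the most.
- wait(seconds).
- inverse_kinematics(position, orientation): joint angles nearest the present ones, or None.
- read_state(): the state.
- camera(name): name is "side" or "top"; returns a dict with "image" (420x560x3 uint8, blue, green, red), "range_z" (420x560 float32, mm along the optical axis (not along the pixel's ray), 0 where there is no reading), "fx", "fy", "cx", "cy" (pixels), "dist_coeffs" ([k1, k2, p1, p2, k3] as OpenCV has them; the pictures are not rectified), "cam_to_world" (4x4, takes a point from camera to world coordinates). Camera axes: x right, y up, looking along -z (the intrinsics and any distortion apply to the point x, -y, -z); pixel columns grow to the right and rows downward; lengths in mm; the calibration is good to about 2 mm. A picture is of the moment at which its call begins.
A pose or a line that the arm cannot do raises PlanningError and nothing moves.
- finish_job(): hands the job in, once; it reports no verdict.
The state is a dict: "time": time; "qpos": joint angles; "qvel": joint speeds; "joint_efforts": joint torques, N m; "eef_pos": TCP position; "tool_rot": TCP orientation; "ft_force": force on the tool from outside, world axes, zero at the start; "torque": the same for the moment, N m; "finger_gap": finger opening in mm.
Only numpy, scipy, OpenCV 4.12 (cv2) and the standard library are available. Lean on these libraries where they do the work, as an engineer would, in place of code of your own. Each camera call takes 0.05 s, during which the arm holds its last target.

## Working session

There is one attempt and no reset: what is moved stays moved. The work goes in short steps, each a Python script; the robot and the scene stay as the last script left them, time stands still between calls to the robot, and variables do not carry over. Pictures are saved under pics/ and viewed, and the job is handed in when it is done.

```bash
ls; mkdir -p pics; python3 - <<'E'
from workcell import *
import cv2,numpy as np
s=read_state();print({k:np.round(v,3) for k,v in s.items()},grip_point_offset)
for n in("top","side"):
    c=camera(n);cv2.imwrite(f"pics/{n}0.png",c["image"]);print(c["fx"],c["cx"],c["cy"],c["dist_coeffs"],np.round(c["cam_to_world"],3))
    np.savez(f"{n}0.npz",**c)
E
```

```text
pics
{'time': np.float64(0.0), 'qpos': array([ 1.083,  0.522, -0.036,  1.6  ,  0.021,  1.021, -0.113]), 'qvel': array([-0.002,  0.   , -0.002,  0.001,  0.   , -0.   ,  0.001]), 'joint_efforts': array([-1.0000e-03, -9.2710e+01,  1.9790e+00, -3.6993e+01,  1.8000e-02,
        8.0000e-03,  0.0000e+00]), 'eef_pos': array([ 253.428, -570.945,  230.73 ]), 'tool_rot': array([[ 0.406, -0.914, -0.001],
       [-0.914, -0.406,  0.001],
       [-0.001,  0.   , -1.   ]]), 'ft_force': array([-0.016,  0.669, -0.158]), 'torque': array([-0.018, -0.022,  0.027]), 'finger_gap': np.float64(85.543)} -18.700000000000003
417.3640195144542 281.34861072055065 208.75924034091724 [-0.03172767  0.          0.          0.          0.        ] [[-1.40000e-02  9.82000e-01 -1.91000e-01  3.06074e+02]
 [-9.99000e-01 -2.00000e-02 -2.90000e-02  7.15470e+01]
 [-3.30000e-02  1.90000e-01  9.81000e-01  1.09452e+03]
 [ 0.00000e+00  0.00000e+00  0.00000e+00  1.00000e+00]]
546.4874482065494 283.40679922432736 202.09511798668146 [-0.05531188  0.          0.          0.          0.        ] [[-8.480000e-01  3.110000e-01 -4.300000e-01 -1.344020e+02]
 [-5.310000e-01 -5.100000e-01  6.770000e-01  1.131322e+03]
 [-9.000000e-03  8.020000e-01  5.980000e-01  9.802330e+02]
 [ 0.000000e+00  0.000000e+00  0.000000e+00  1.000000e+00]]
```

View pics/top0.png

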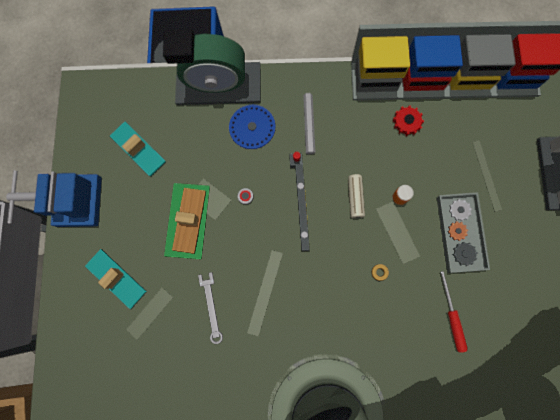

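View pics/side0.png

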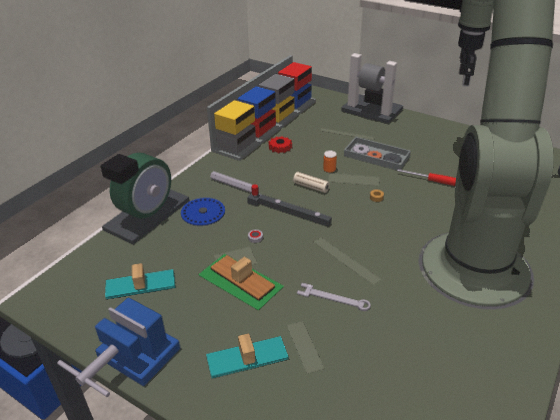

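Candidates for the pad, in the top image: brown/wooden at (188,220) on the green mat, and turquoise ones at (137,149) and (115,279). The brown one matches the description; the turquoise ones are the look-alikes. Next I'll confirm with crops and measure.

```bash
cat > h.py <<'E'
import numpy as np,cv2
def world(c):
    c=dict(c);H,W=c["range_z"].shape
    K=np.array([[c["fx"],0,c["cx"]],[0,c["fy"],c["cy"]],[0,0,1.]])
    u,v=np.meshgrid(np.arange(W),np.arange(H))
    p=cv2.undistortPoints(np.stack([u,v],-1).reshape(-1,1,2).astype(float),K,np.array(c["dist_coeffs"],float)).reshape(H,W,2)
    z=c["range_z"].astype(float)
    P=np.stack([p[...,0]*z,-p[...,1]*z,-z,np.ones_like(z)],-1)@np.array(c["cam_to_world"]).T
    P=P[...,:3];P[z==0]=np.nan
    return P
def rect(P,m):
    r=cv2.minAreaRect(P[m][:,:2].astype(np.float32));b=cv2.boxPoints(r)
    # long axis
    e1=b[1]-b[0];e2=b[2]-b[1]
    L=e1 if np.linalg.norm(e1)>np.linalg.norm(e2) else e2
    a=np.arctan2(L[1],L[0]);a=(a+np.pi/2)%np.pi-np.pi/2
    return np.round(r[0],1),np.round(sorted(r[1]),1),round(float(a),4),int(m.sum())
E
cat > rep.py <<'E'
import numpy as np,cv2
from h import *
import sys
def report(c,n):
    P=world(c);im=c["image"];hsv=cv2.cvtColor(im,cv2.COLOR_BGR2HSV).astype(int);h,s,v=hsv[...,0],hsv[...,1],hsv[...,2]
    X,Y,Z=P[...,0],P[...,1],P[...,2]
    return P,h,s,v
E
python3 - <<'E'
from h import *
for n in("top","side"):
    c=np.load(f"{n}0.npz");P=world(c);np.save(f"{n}P.npy",P)
    im=c["image"]
    pts={"top":dict(bench=(330,230),roller=(357,195),tin=(404,188),stop=(302,205),pin=(296,157),mat=(170,250),pad=(190,200),handle=(186,217),collar=(381,272)),
     "side":dict(bench=(300,240),roller=(311,182),tin=(330,154),stop=(290,207),pin=(254,187),handle=(242,266))}[n]
    for k,(u,w) in pts.items():print(n,k,np.round(P[w,u],1))
    b={"top":(150,140,430,290),"side":(190,130,420,310)}[n]
    cr=im[b[1]:b[3],b[0]:b[2]];cv2.imwrite(f"pics/{n}crop.png",cv2.resize(cr,None,fx=2.8,fy=2.8,interpolation=cv2.INTER_CUBIC))
E
```

```text
top bench [458.8 -23.2   1.6]
top roller [543.6 -92.9  37.9]
top tin [ 554.5 -209.3   59.1]
top stop [523.   49.4  24. ]
top pin [644.2  62.6  55.1]
top mat [413.1 400.4   2.7]
top pad [545.1 348.1  12.5]
top handle [491.8 346.7  53.6]
top collar [ 347.2 -151.1   -1.3]
side bench [442.8 139.5  -5.8]
side roller [533.2 -78.5  27.6]
side tin [ 536.7 -205.6   60. ]
side stop [525.1  58.   23.2]
side pin [645.2  64.8  54.1]
side handle [481.2 355.8  51.2]
```

View pics/topcrop.png

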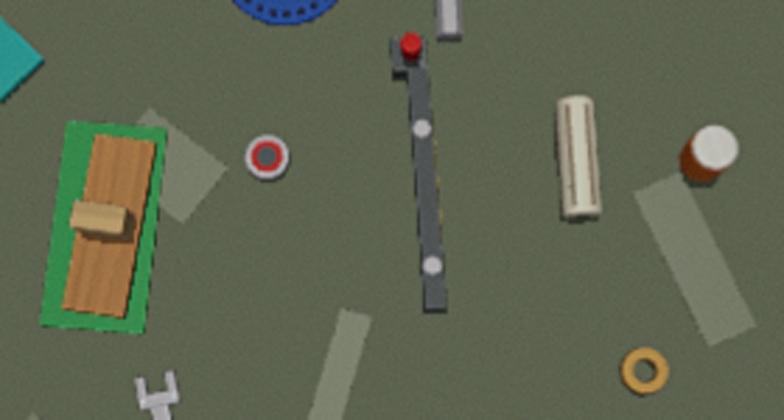

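View pics/sidecrop.png

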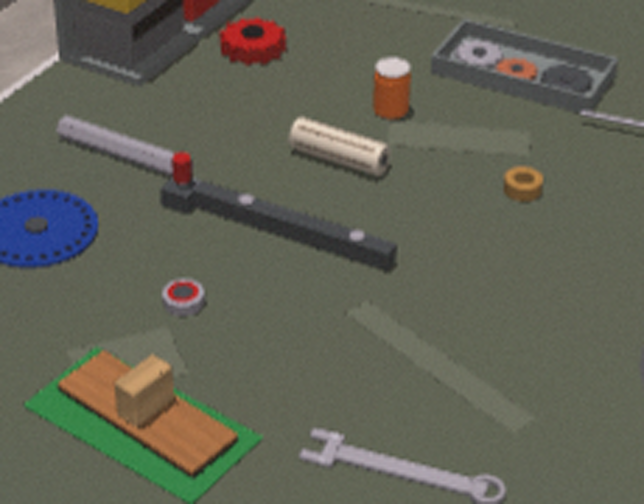

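The crops confirm it: brown pad with its handle on the green mat at top (188,220), roller at (357,195), red pin at (296,158), tin at (404,190), and the hex shaft's end close to the pin. Next are precise fits.

```bash
cat > fit.py <<'E'
from h import *
def masks(c,P):
    hsv=cv2.cvtColor(c["image"],cv2.COLOR_BGR2HSV).astype(int);h,s,v=hsv[...,0],hsv[...,1],hsv[...,2]
    X,Y,Z=P[...,0],P[...,1],P[...,2]
    B=lambda x0,x1,y0,y1,z0,z1:(X>x0)&(X<x1)&(Y>y0)&(Y<y1)&(Z>z0)&(Z<z1)
    return dict(stop=B(350,680,20,90,19,29),pin=B(600,680,40,90,45,65),pintop=B(600,680,40,90,45,65)&(s>150),
     roller=B(440,640,-160,15,10,45),tin=B(480,620,-260,-160,50,70),mat=B(350,640,280,450,-8,9)&(h>50)&(h<75)&(s>150),
     pad=B(350,640,280,450,-5,60)&(h>5)&(h<25)&(s>80),handle=B(400,580,300,400,42,65))
if __name__=="__main__":
  for n in("top","side"):
    c=np.load(f"{n}0.npz");P=world(c)
    for k,m in masks(c,P).items():
        if m.sum()>5:
            q=P[m];print(n,k,*rect(P,m),"mean",np.round(q.mean(0),1))
    hsv=cv2.cvtColor(c["image"],cv2.COLOR_BGR2HSV).astype(int)
    X,Y,Z=P[...,0],P[...,1],P[...,2]
    m=(X>350)&(X<650)&(Y>-50)&(Y<30)&(abs(Z)<15)
    print("bench z",np.median(Z[m]))
E
python3 fit.py
```

```text
top stop [543.2  57.2] [ 58.9 274.7] -0.0475 757 mean [536.5  51.1  23.9]
top pin [649.8  61.6] [18.3 18.8] 0.5356 56 mean [648.8  61.5  56.5]
top pintop [648.8  62.5] [15.6 17.3] -0.016 48 mean [647.9  62.   56.3]
top roller [545.9 -93.5] [ 36.8 111.5] 0.0214 602 mean [543.9 -91.7  30.9]
top tin [ 544.3 -211.3] [35.3 38.5] -0.8142 186 mean [ 543.6 -210.5   59.2]
top mat [491.8 357.8] [ 98.2 197.3] -0.0854 904 mean [486.8 364.5   2.8]
top pad [491.6 350.4] [ 60.8 170. ] -0.1547 1441 mean [489.1 349.2  19. ]
top handle [492.4 350.3] [26.4 50.1] 1.4089 211 mean [491.4 348.8  53.8]
bench z -0.3564899881951078
side stop [531.3  54.2] [ 36.7 262.3] 0.1145 402 mean [526.3  54.9  22.2]
side pin [643.2  65.2] [15.1 26.5] -1.0022 36 mean [642.3  65.8  52.6]
side pintop [643.2  65.2] [15.1 26.5] -1.0022 36 mean [642.3  65.8  52.6]
side roller [540.9 -87.7] [ 42.7 114. ] 0.087 378 mean [536.  -83.   25.5]
side tin [ 540.2 -208.8] [38.6 39.4] 1.1809 80 mean [ 538.5 -207.2   56.8]
side mat [488.6 359.2] [ 99.  196.3] -0.0802 133 mean [486.9 383.    2.6]
side pad [489.4 335.1] [ 96.4 184.7] -0.169 1324 mean [480.7 357.1  19.4]
side handle [487.8 352.4] [30.2 53.5] 1.4096 199 mean [485.3 355.3  51.1]
bench z -2.150126038203325
```

```bash
python3 - <<'E'
from fit import *
for n in("top","side"):
    c=np.load(f"{n}0.npz");P=world(c);M=masks(c,P)
    q=P[M["stop"]]
    xs=q[:,0]
    e=[];f=[]
    for x in np.arange(420,620,6):
        s=q[(xs>=x)&(xs<x+6)]
        if len(s)>5:e.append((x+3,np.percentile(s[:,1],3)));f.append((x+3,np.percentile(s[:,1],97)))
    e=np.array(e);f=np.array(f)
    print(n,"face",np.polyfit(e[:,0]-530,e[:,1],1),"back",np.polyfit(f[:,0]-530,f[:,1],1),"x range",np.percentile(xs,[0,.5,1,99,100]))
    q=P[M["roller"]];q=q[q[:,2]>(30 if n=="top" else 22)]
    d=q[:,:2]-q[:,:2].mean(0);u,s,vt=np.linalg.svd(d);print("roller ridge",q.mean(0),np.arctan(vt[0][1]/vt[0][0]),np.percentile(q[:,0],[0,100]),len(q))
    # cylinder fit: axis line (y=a+b(x-545), z0) r=18
    from scipy.optimize import least_squares
    q=P[M["roller"]]; q=q[q[:,2]>20]
    def r(p):
        b=p[1];dy=(q[:,1]-p[0]-b*(q[:,0]-545))*np.cos(np.arctan(b));return np.hypot(dy,q[:,2]-p[2])-18
    o=least_squares(r,[-90,0,18],loss="soft_l1");print("cyl",o.x,np.abs(o.fun).mean())
E
```

```text
top face [ 0.05118191 41.32765432] back [5.10668097e-02 5.89485600e+01] x range [405.43779912 407.51954427 407.87821973 672.56729647 679.0757311 ]
roller ridge [546.21688611 -93.06308828  34.0421294 ] 0.024331434692594772 [491.09543963 601.02965882] 400
cyl [-9.36274397e+01  3.08910542e-02  1.74615712e+01] 1.3332129774031773
side face [ 0.05566492 44.21515916] back [4.04568043e-02 6.22789875e+01] x range [399.24794457 401.71786543 401.93573694 657.41933309 660.12273277]
roller ridge [537.86465138 -85.21001275  29.80064497] 0.03292603099439228 [483.28473665 598.43757711] 259
cyl [-9.17607400e+01  2.10043768e-02  1.54368096e+01] 2.4035683876532397
```

Stop: angle 0.051 rad, middle about (536, 42). Pin about (647.5, 63.5). Roller about (545.5, -93.5). Tin about (543, -210). I'll approach the pin with the jaws along the bar, which keeps them clear of the hex shaft.

```bash
cat > rb.py <<'E'
from workcell import *
import numpy as np
from h import *
def R(a):
    c,s=np.cos(a),np.sin(a);return np.array([[c,s,0],[s,-c,0],[0,0,-1.]])
def st():
    s=read_state();print("t%.2f"%s["time"],np.round(s["eef_pos"],1),"F",np.round(s["ft_force"],2),"T",np.round(s["torque"],2),"gap%.1f"%s["finger_gap"]);return s
E
python3 - <<'E'
from rb import *
for a in(0.051,0.051-np.pi):print(a,inverse_kinematics([647.5,63.5,140],R(a)))
for a in(-.155,-.155-np.pi,-.155+np.pi/2,-.155-np.pi/2,):print(a,inverse_kinematics([490.5,351,140],R(a)))
for a in(0.051+np.pi/2,0.051-np.pi/2):print(a,inverse_kinematics([545,-95,140],R(a)))
movep([647.5,63.5,130],R(0.051)) if inverse_kinematics([647.5,63.5,130],R(0.051)) is not None else None
st()
c=camera("top");cv2.imwrite("pics/top1.png",c["image"][100:300,150:450].repeat(2,0).repeat(2,1))
c=camera("side");cv2.imwrite("pics/side1.png",c["image"][80:280,150:400].repeat(3,0).repeat(3,1))
E
```

```text
0.051 [ 0.1709641   0.71828958 -0.56698041  1.58499968  0.44300387  0.96944068
 -0.48731817]
-3.090592653589793 [-0.78389533  0.98095232  1.09852732  1.6399062  -0.95038366  1.14224984
 -2.51980482]
-0.155 [-0.12185532  0.76231721 -0.9248342   1.70798409  0.69634642  1.03477374
 -1.44508836]
-3.296592653589793 [ 0.03371839  0.95393628 -1.27842924  1.70054679  0.96313889  1.25773621
  1.51239678]
1.4157963267948965 [ 0.0168832   0.92219877 -1.22978635  1.70131187  0.92647515  1.22082049
 -0.03511255]
-1.7257963267948966 [-0.97715774  0.63013826  0.38112776  1.75553079 -0.30602623  0.81471461
 -2.176379  ]
1.6217963267948965 [ 0.58070953  0.6199783  -0.72722448  1.84709112  0.52646084  0.87682489
  1.2197641 ]
-1.5197963267948966 [ 0.15729108  0.5275189  -0.12566002  1.86948259  0.09267155  0.75017203
 -1.53911373]
t2.77 [647.7  62.3 130.1] F [-0.28 -0.16  0.92] T [-0.04 -0.03 -0.01] gap85.5
```

View pics/side1.png

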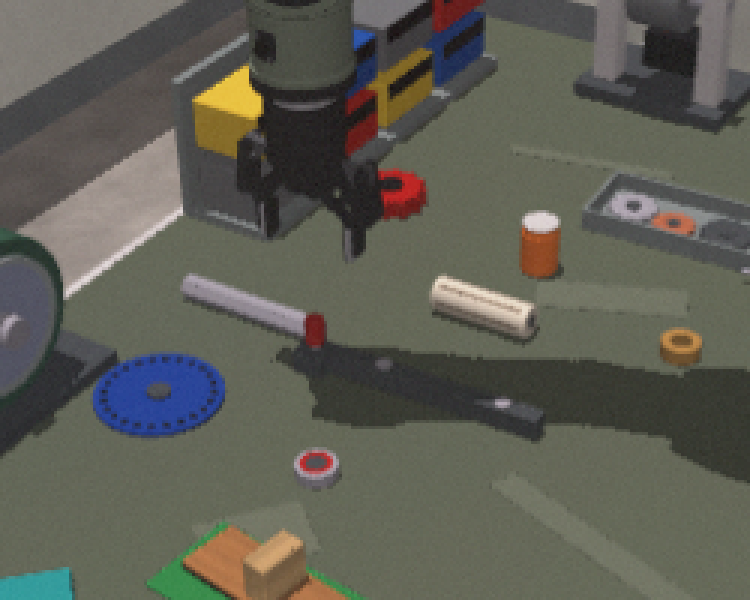

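```bash
python3 - <<'E'
from rb import *
st()
movel([647.5,63.5,60],max_speed=60,guard=6) and print("guard")
st();wait(.2);st()
c=camera("side");cv2.imwrite("pics/side2.png",c["image"][130:230,190:340].repeat(5,0).repeat(5,1))
c=camera("top");cv2.imwrite("pics/top2.png",c["image"][100:200,230:380].repeat(5,0).repeat(5,1))
E
```

```text
t2.87 [647.6  62.7 130.1] F [0.26 0.07 0.42] T [ 0.04 -0.03 -0.01] gap85.6
t4.18 [647.7  63.6  60.4] F [-0.57  0.1   0.41] T [ 0.01 -0.02  0.02] gap85.7
t4.38 [647.6  63.5  60.3] F [0.48 0.7  0.77] T [ 0.    0.02 -0.03] gap85.6
```

View pics/side2.png

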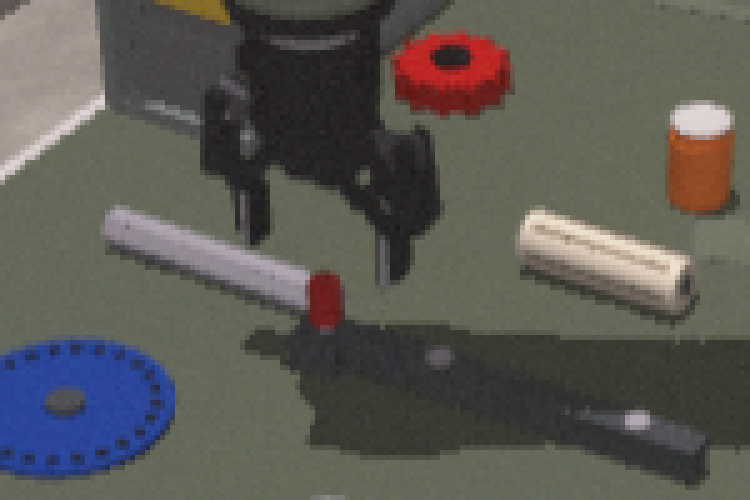

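View pics/top2.png

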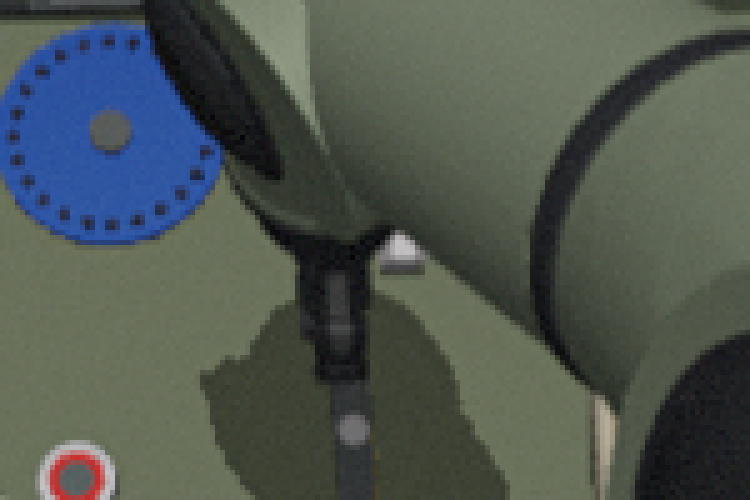

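```bash
python3 - <<'E'
from rb import *
s0=st()
print(movel([647.5,63.5,31],max_speed=60,guard=6));st()
clamp();s=st();wait(.2)
x,y,z=s["eef_pos"]
E
```

```text
t4.48 [647.6  63.5  60.1] F [ 0.23 -1.03 -0.43] T [-0.01  0.05  0.01] gap85.4
False
t5.12 [647.5  63.6  30.9] F [-0.05  0.75 -0.  ] T [0.05 0.01 0.01] gap85.5
t5.74 [649.   63.6  31.6] F [7.37 0.68 0.18] T [ 0.01 -1.67  0.01] gap18.1
```

```bash
python3 - <<'E'
from rb import *
s=st();z=31.0
for i in range(24):
    z+=0.5
    movel([647.5,63.5,z],max_speed=15)
    f=np.mean([read_state()["ft_force"][2] for _ in range(1)]);s=st()
    if f<-10.6:break
    if z>41:break
wait(.25)
fs=[]
for _ in range(5):
    fs.append(read_state()["ft_force"][2]);wait(.02)
print(np.round(fs,2));st()
c=camera("side");cv2.imwrite("pics/side3.png",c["image"][130:230,190:340].repeat(5,0).repeat(5,1))
E
```

```text
t5.94 [649.   63.6  31.7] F [ 8.56 -0.24  0.31] T [ 0.04 -1.59 -0.  ] gap18.0
t6.19 [649.   63.6  32.1] F [ 8.81  0.47 -1.28] T [ 0.01 -1.64 -0.01] gap18.0
t6.44 [649.   63.6  32.6] F [ 9.84  1.42 -2.39] T [ 0.02 -1.69  0.04] gap17.9
t6.69 [649.   63.6  33. ] F [ 9.08 -0.78 -2.69] T [ 0.12 -1.78 -0.02] gap18.1
t6.94 [649.   63.6  33.4] F [ 9.68  0.33 -3.82] T [ 0.11 -1.92  0.01] gap18.0
t7.19 [649.   63.6  33.9] F [ 9.56  0.72 -4.67] T [ 0.11 -1.95  0.09] gap18.1
t7.44 [649.   63.6  34.3] F [10.41  0.4  -5.12] T [ 0.06 -2.05 -0.03] gap18.4
t7.69 [649.   63.6  34.8] F [10.8   1.42 -7.34] T [ 0.12 -2.07 -0.02] gap18.1
t7.94 [649.   63.6  35.2] F [11.75  0.68 -8.35] T [ 0.15 -2.17  0.04] gap18.2
t8.19 [649.   63.6  35.7] F [10.65 -0.61 -8.22] T [ 0.24 -2.24  0.03] gap18.2
t8.44 [649.   63.6  36.1] F [11.84  0.95 -9.45] T [ 0.19 -2.33  0.  ] gap18.4
t8.69 [649.   63.5  36.6] F [11.46  1.14 -9.62] T [ 0.22 -2.39 -0.05] gap18.3
t8.94 [649.   63.6  37. ] F [ 11.45   0.72 -11.5 ] T [ 0.24 -2.47  0.02] gap18.4
[-11.57 -10.4  -10.98 -10.48 -10.45]
t9.28 [649.   63.6  37. ] F [ 12.65   1.49 -10.77] T [ 0.29 -2.45  0.02] gap18.4
```

View pics/side3.png

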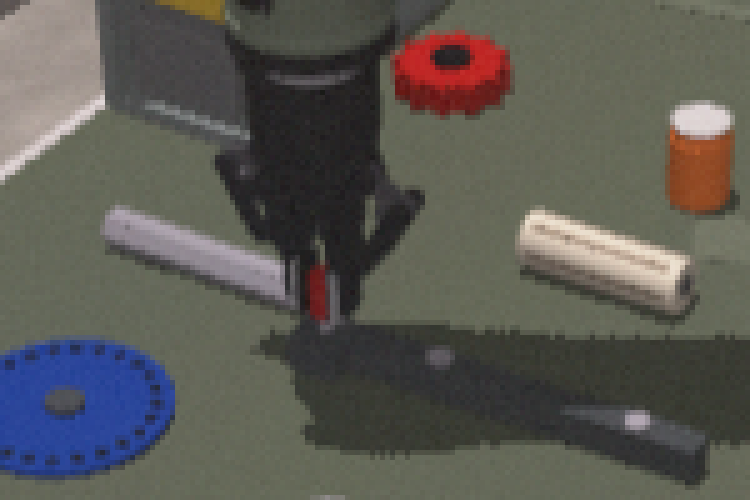

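```bash
python3 - <<'E'
from rb import *
movel([647.5,63.5,38.1],max_speed=15);wait(.15);st();wait(.1);st()
open_gripper();st();wait(.15)
movel([649,63.5,130],max_speed=120);st()
movep([491,350.5,130],R(-.158));st()
c=camera("side");cv2.imwrite("pics/side4.png",c["image"][130:310,170:370].repeat(3,0).repeat(3,1))
c=camera("top");P=world(c);q=P[(P[...,2]>45)&(P[...,2]<70)&(abs(P[...,0]-648)<20)&(abs(P[...,1]-63)<20)];print(len(q),q.mean(0) if len(q) else 0)
E
```

```text
t9.72 [649.   63.5  38. ] F [ 13.17   1.35 -13.01] T [ 0.26 -2.6  -0.01] gap18.4
t9.82 [649.   63.6  38. ] F [ 12.7    0.51 -13.14] T [ 0.34 -2.64  0.02] gap18.2
t10.48 [647.5  63.5  38.1] F [-0.54 -0.1  -0.37] T [-0.02 -0.01  0.02] gap85.0
t11.55 [648.6  63.3 129.3] F [ 0.73  0.27 -0.22] T [ 0.02 -0.02  0.05] gap85.4
t12.79 [492.  349.3 129.7] F [-0.25 -0.07 -0.17] T [-0.03 -0.01 -0.04] gap85.3
55 [648.96139461  61.62425971  56.58400823]
```

View pics/side4.png

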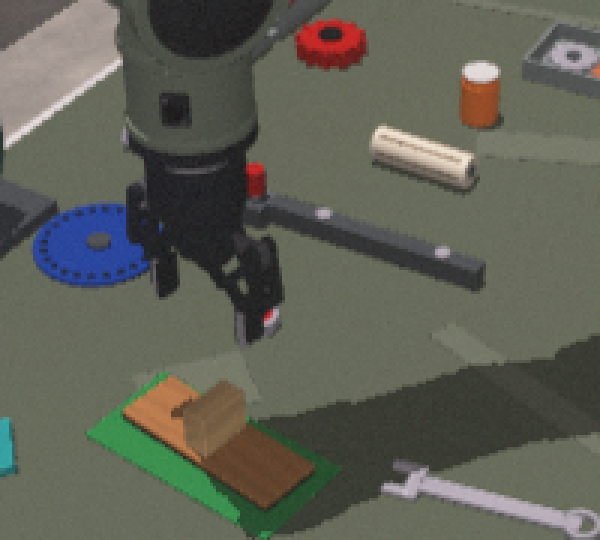

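Pulled to about 13 N, and the pin is back at its start height. Now the pad.

```bash
python3 - <<'E'
from rb import *
print(movel([491.8,350.3,75],max_speed=100,guard=6))
print(movel([491.8,350.3,19.5],max_speed=80,guard=6));st()
clamp();st()
movel([491.8,350.3,110],max_speed=80);wait(.2);st()
c=camera("side");cv2.imwrite("pics/side5.png",c["image"][130:310,170:370].repeat(3,0).repeat(3,1))
c=camera("top");cv2.imwrite("pics/top5.png",c["image"][130:290,130:330].repeat(3,0).repeat(3,1))
E
```

```text
False
False
t14.43 [491.9 350.5  19.7] F [-0.15  1.08  0.53] T [-0.01 -0.03  0.  ] gap85.4
t15.01 [492.  350.4  19.8] F [-0.01 -0.42  7.17] T [-0.18  0.14 -0.01] gap25.2
t16.49 [491.6 350.3 109.7] F [-0.34 -0.14 -2.12] T [ 0.02 -0.02  0.02] gap25.2
```

View pics/side5.png

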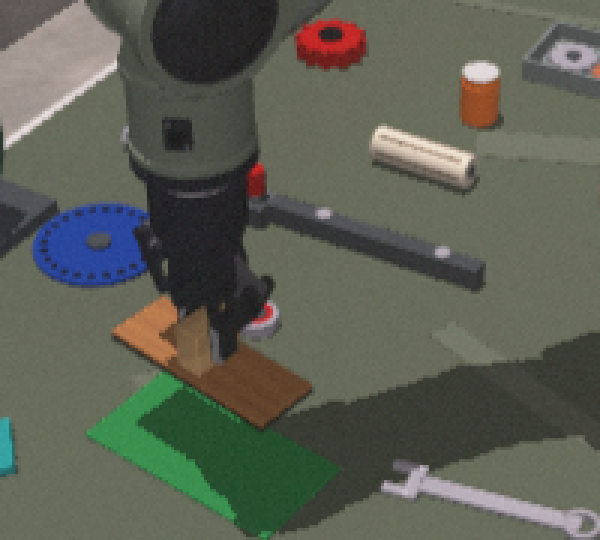

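View pics/top5.png

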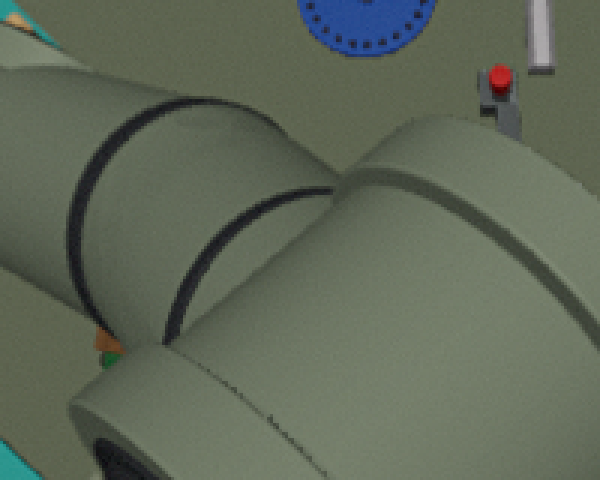

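```bash
python3 - <<'E'
from rb import *
A=-1.53
movep([545.5,-94.5,130],R(A));wait(.3);st()
c=camera("side");cv2.imwrite("pics/side6.png",c["image"][80:280,200:420].repeat(3,0).repeat(3,1));np.savez("side6.npz",**c)
movel([545.5,-94.5,64],max_speed=100);wait(.2);st()
c=camera("side");cv2.imwrite("pics/side7.png",c["image"][110:230,240:400].repeat(4,0).repeat(4,1))
c=camera("top");cv2.imwrite("pics/top7.png",c["image"][100:300,250:450].repeat(3,0).repeat(3,1))
E
```

```text
t18.53 [545.6 -94.  129.9] F [-0.52  0.66 -1.59] T [-0.01 -0.01  0.07] gap25.4
t19.59 [545.8 -94.6  64.6] F [-0.48  0.44 -2.15] T [0.02 0.06 0.03] gap25.6
```

View pics/side7.png

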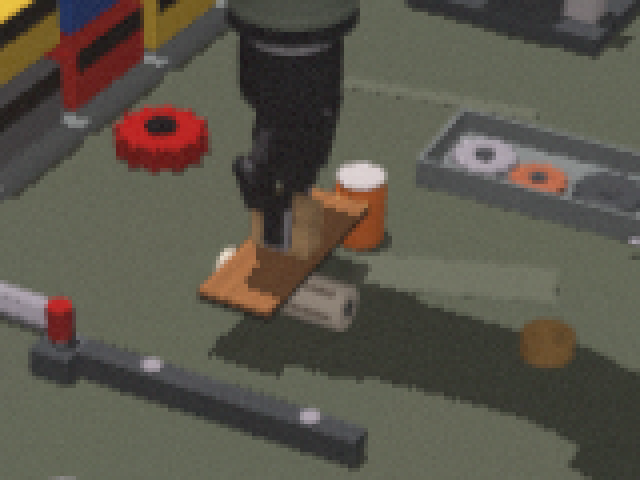

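View pics/top7.png

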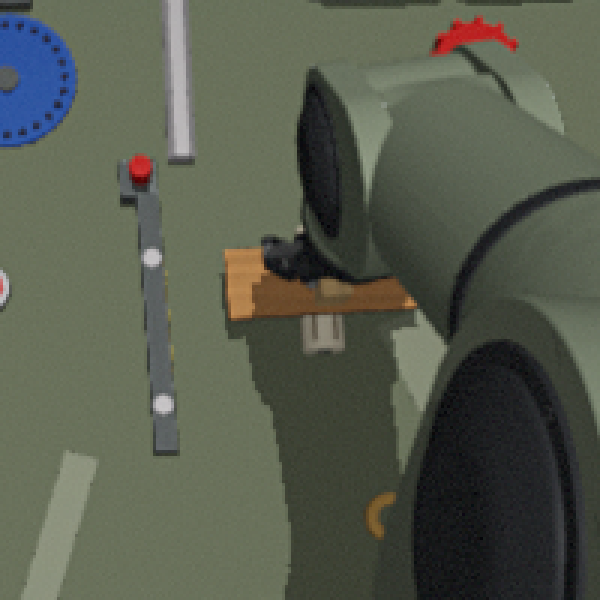

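The pad hovers over the roller with its rear edge in front of the tin. Next I lower it until contact, then make the first stroke.

```bash
python3 - <<'E'
from rb import *
def fz(n=6):
    r=[]
    for _ in range(n): r.append(read_state()["ft_force"]);wait(.01)
    return np.round(np.mean(r,0),2)
b=fz();print("free",b)
print(movel([545.5,-94.5,49],max_speed=20,guard=4));s=st();wait(.1);print(fz())
z=s["eef_pos"][2]
d=np.array([-.04,.9992])
p0=np.array([545.5,-94.5])
for L in (20,50,85,120):
    p=p0+d*L
    movel([*p,z-.2],max_speed=60);s=st();f=fz()-b;print(L,f)
c=camera("side");cv2.imwrite("pics/side8.png",c["image"][110:230,240:400].repeat(4,0).repeat(4,1))
c=camera("top");cv2.imwrite("pics/top8.png",c["image"][100:300,250:450].repeat(3,0).repeat(3,1))
E
```

```text
free [-0.05  0.21 -2.22]
True
t20.32 [545.5 -94.5  52.7] F [-1.39  0.16  9.47] T [-0.02  0.27 -0.  ] gap25.1
[-1.66  0.14 10.04]
t20.95 [545.  -74.2  52.7] F [-1.18 -0.56  7.83] T [-0.08  0.35 -0.  ] gap25.5
20 [-2.11 -0.05 10.18]
t21.65 [544.1 -44.3  52.7] F [ 0.23 -0.57  5.39] T [-0.11 -0.13  0.02] gap25.3
50 [ 0.64 -0.34  7.73]
t22.43 [542.6  -8.5  52.7] F [5.31 0.47 4.81] T [-0.21 -1.18  0.19] gap25.6
85 [5.33 0.12 7.4 ]
t23.22 [541.   26.1  52.6] F [4.46 0.38 5.79] T [-0.37 -1.06  0.2 ] gap25.0
120 [4.3  0.   7.33]
```

View pics/side8.png

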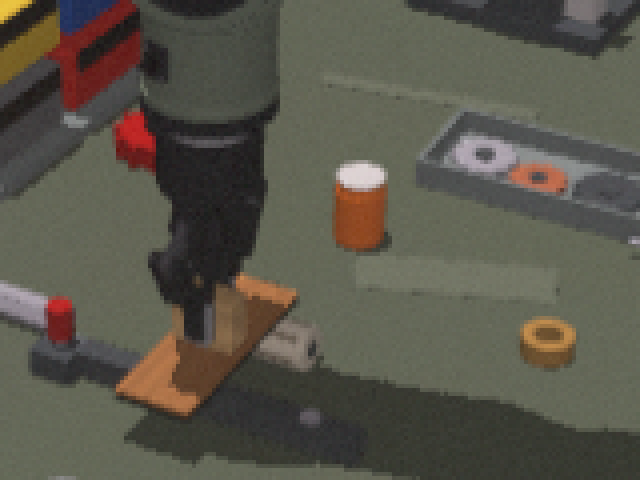

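View pics/top8.png

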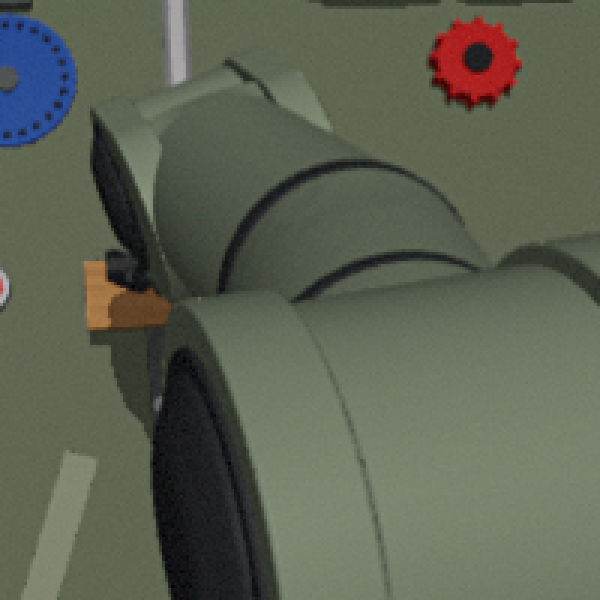

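```bash
python3 - <<'E'
from rb import *
movel([541,26,85],max_speed=100)
movel([543.5,-76,85],max_speed=130);wait(.1);st()
c=camera("side");cv2.imwrite("pics/side9.png",c["image"][110:230,240:400].repeat(4,0).repeat(4,1));np.savez("side9.npz",**c)
c=camera("top");cv2.imwrite("pics/top9.png",c["image"][100:300,250:450].repeat(3,0).repeat(3,1))
E
```

```text
t24.88 [543.6 -74.9  85. ] F [-0.2   0.38 -2.51] T [ 0.03 -0.04 -0.  ] gap25.5
```

View pics/side9.png

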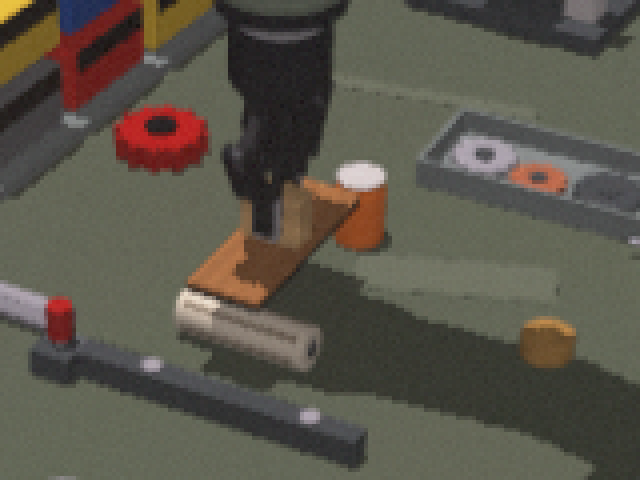

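View pics/top9.png

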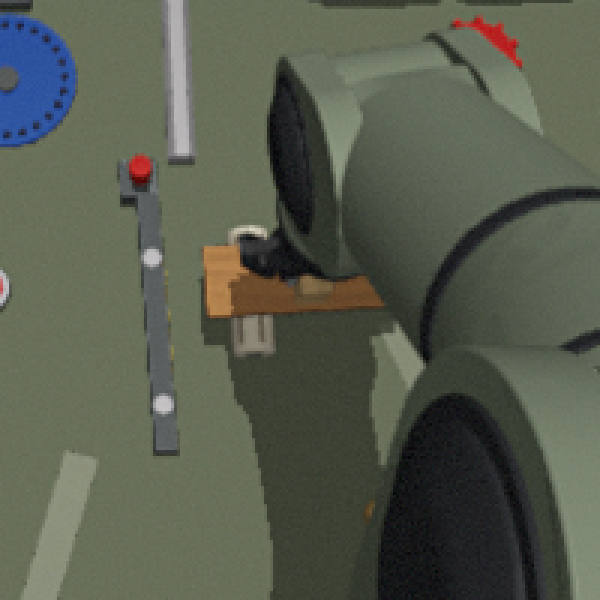

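```bash
python3 - <<'E'
from rb import *
def fz(n=6):
    r=[]
    for _ in range(n): r.append(read_state()["ft_force"]);wait(.01)
    return np.round(np.mean(r,0),2)
b=fz();print("free",b)
p0=np.array([543.5,-76.])
print(movel([*p0,56],max_speed=80,guard=4))
print(movel([*p0,49],max_speed=15,guard=3));s=st()
z=s["eef_pos"][2]
d=np.array([-.035,.9994]);d/=np.linalg.norm(d)
L=0
for step in (40,30,25,8,4,4,4,4,4,4,4):
    L+=step;p=p0+d*L
    movel([*p,z-.1],max_speed=60);f=fz(3)-b;s=read_state();print(L,f,np.round(s["eef_pos"],1))
    if f[1]<-2.5 and L>110: break
st()
c=camera("side");cv2.imwrite("pics/side10.png",c["image"][110:230,240:400].repeat(4,0).repeat(4,1))
E
```

```text
free [ 0.09 -0.37 -2.58]
False
True
t25.89 [543.9 -75.9  52.5] F [-1.45  0.6  10.94] T [0.59 0.39 0.09] gap25.2
40 [4.14 1.12 8.41] [542.7 -36.4  52.7]
70 [4.4  0.26 7.93] [541.7  -6.5  52.7]
95 [3.87 0.42 8.57] [540.8  18.5  52.7]
103 [4.02 0.13 8.41] [540.5  26.6  52.7]
107 [4.18 0.67 8.49] [540.4  30.4  52.7]
111 [3.44 0.49 9.13] [540.1  34.3  52.7]
115 [ 1.68 -1.05 10.51] [539.6  38.   52.6]
119 [ 0.76 -2.53 12.2 ] [539.3  41.6  52.6]
t29.41 [539.3  41.6  52.6] F [ 0.57 -3.16  8.73] T [-0.86 -0.18 -0.11] gap25.3
```

View pics/side10.png

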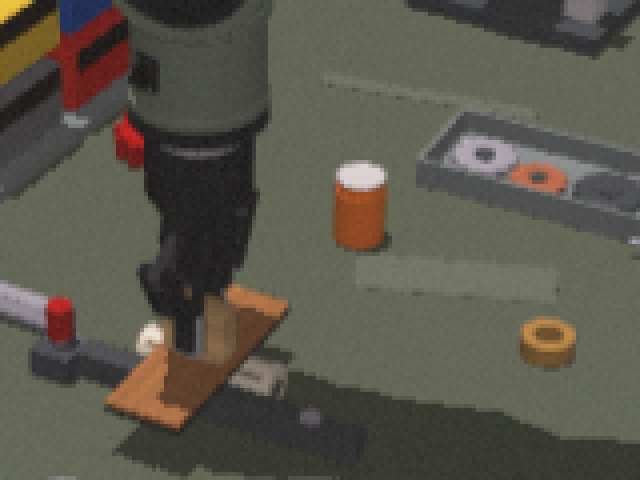

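Contact with the stop is showing in the forces. A few millimetres more will square the roller up, then I lift and check.

```bash
python3 - <<'E'
from rb import *
s=st();z=s["eef_pos"][2]
x,y=539.2,43.2
for i in range(3):
    y+=3;movel([x-.1*i,y,z],max_speed=40);s=st()
    if s["ft_force"][1]<-8:break
wait(.2);s=st()
# release: back off tiny? lift straight
movel([x,y,56],max_speed=30)
movel([x,y,100],max_speed=120)
movel([x+10,y+130,110],max_speed=200);wait(.1);st()
c=camera("side");cv2.imwrite("pics/side11.png",c["image"][110:260,220:420].repeat(4,0).repeat(4,1)[:600,:800]);np.savez("side11.npz",**c)
c=camera("top");cv2.imwrite("pics/top11.png",c["image"][120:280,250:450].repeat(4,0).repeat(4,1)[:600]);np.savez("top11.npz",**c)
E
```

```text
t29.46 [539.3  41.6  52.6] F [ 1.29 -3.09  9.19] T [-0.82 -0.24 -0.04] gap25.6
t29.71 [538.9  45.2  52.6] F [-0.43 -2.27  8.14] T [-0.68 -0.06 -0.05] gap25.4
t29.96 [538.8  48.1  52.7] F [-0.6  -1.81  7.8 ] T [-0.76 -0.07 -0.02] gap24.9
t30.21 [538.7  51.1  52.6] F [-0.48 -2.26  7.79] T [-0.85 -0.02 -0.06] gap25.4
t30.41 [538.7  51.1  52.6] F [-0.07 -2.07  7.59] T [-0.8  -0.07 -0.02] gap25.3
t32.08 [549.2 180.3 109.7] F [-0.24 -0.01 -2.77] T [ 0.03 -0.01 -0.  ] gap25.5
```

View pics/side11.png

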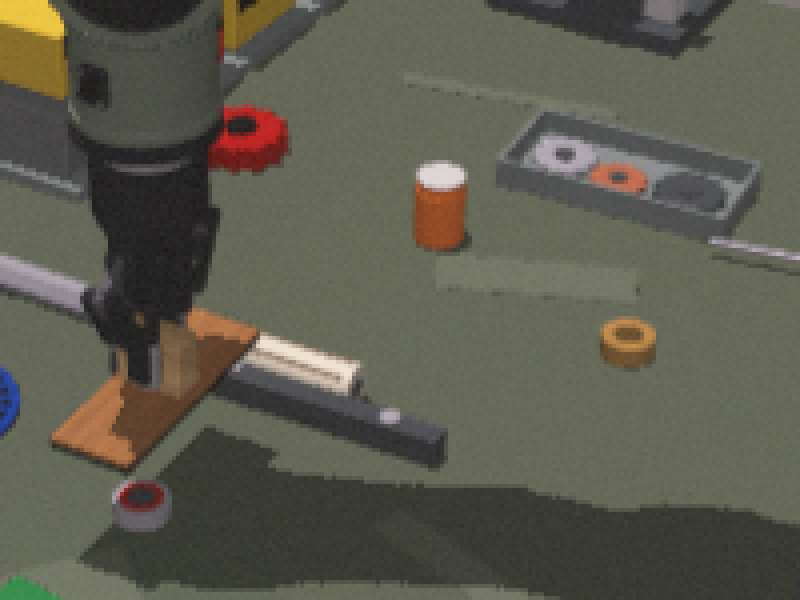

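View pics/top11.png

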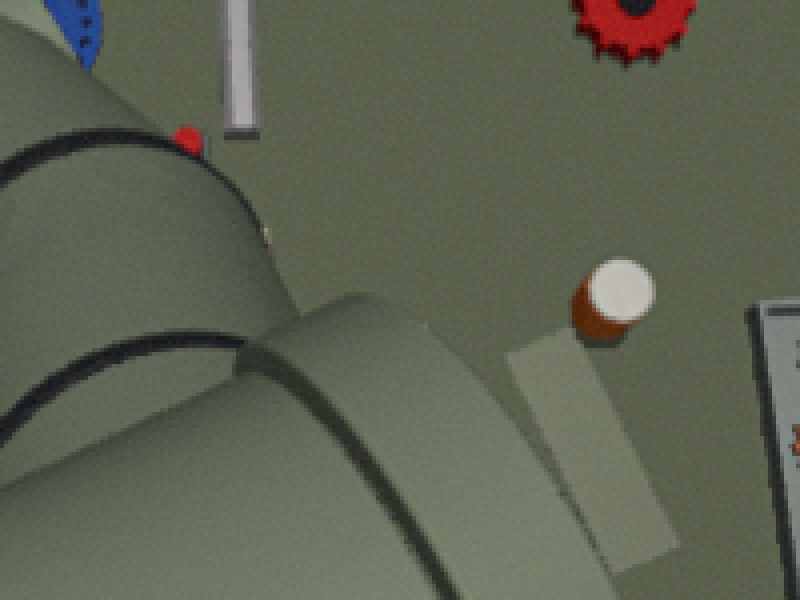

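```bash
python3 - <<'E'
from rb import *
movep([491,357.5,110],R(-.085));wait(.1);st()
from scipy.optimize import least_squares
for n in("top","side"):
    c=camera(n);np.savez(f"{n}12.npz",**c)
    P=world(c);X,Y,Z=P[...,0],P[...,1],P[...,2]
    im=c["image"]
    b=(260,140,340,270) if n=="top" else (240,160,350,240)
    cv2.imwrite(f"pics/{n}12.png",cv2.resize(im[b[1]:b[3],b[0]:b[2]],None,fx=4.5,fy=4.5,interpolation=cv2.INTER_CUBIC))
E
```

```text
t33.17 [491.9 355.9 109.9] F [ 0.62 -0.49 -2.33] T [-0.02 -0.06  0.03] gap25.5
```

View pics/top12.png

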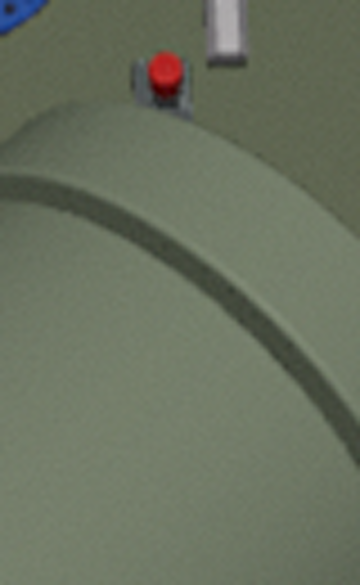

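View pics/side12.png

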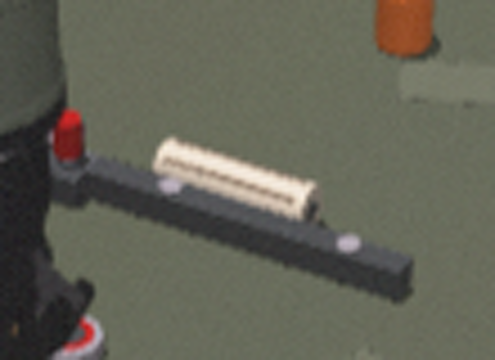

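```bash
python3 - <<'E'
from h import *
from scipy.optimize import least_squares
c=np.load("side12.npz");P=world(c);X,Y,Z=P[...,0],P[...,1],P[...,2]
hsv=cv2.cvtColor(c["image"],cv2.COLOR_BGR2HSV).astype(int)
m=(X>460)&(X<620)&(Y>-20)&(Y<60)&(Z>16)&(Z<45)&(hsv[...,2]>120)&(hsv[...,0]<40)
q=P[m];print(len(q),np.percentile(q[:,0],[1,99]))
top=q[q[:,2]>24]
def r(p):
    return np.hypot((q[:,1]-p[0]-p[1]*(q[:,0]-540)),q[:,2]-p[2])-18
o=least_squares(r,[25,.05,16],loss="soft_l1");print(o.x,abs(o.fun).mean())
for b in (0.0557,.05):print("face-dist mid",44.2+b*10-o.x[0],"ends dev",(b-o.x[1])*55)
E
```

```text
301 [483.04317978 590.37221433]
[23.10270267  0.04817197 15.79340259] 2.1430931755482896
face-dist mid 21.65429732692718 ends dev 0.41404184410693845
face-dist mid 21.597297326927176 ends dev 0.10054184410693862
```

Roller is parallel to the stop. Next I lay the pad down.

```bash
python3 - <<'E'
from rb import *
movel([491.3,358,40],max_speed=100);st()
print(movel([491.3,358,17.5],max_speed=20,guard=4));wait(.1);s=st()
x,y,z=s["eef_pos"]
open_gripper();wait(.2);st()
movel([x,y,120],max_speed=120)
movep([300,480,230],R(-.085)) if inverse_kinematics([300,480,230],R(-.085)) is not None else print("noik")
wait(.1);st()
for n in("top","side"):
    c=camera(n);np.savez(f"{n}13.npz",**c);cv2.imwrite(f"pics/{n}13.png",c["image"])
E
```

```text
t34.12 [491.5 358.3  40.4] F [-0.67  0.57 -2.02] T [-0.03 -0.01  0.  ] gap25.6
True
t35.14 [491.2 357.9  19.8] F [-0.42 -1.25  8.63] T [-0.21  0.15 -0.01] gap25.1
t35.96 [490.8 357.5  19.2] F [ 0.36  0.31 -0.11] T [-0.02  0.07 -0.01] gap85.5
t38.04 [301.6 478.9 229. ] F [-0.8   0.13  0.54] T [-0.06 -0.01 -0.02] gap85.5
```

View pics/top13.png

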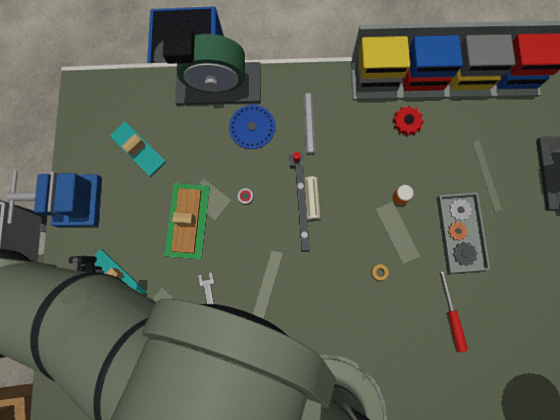

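View pics/side13.png

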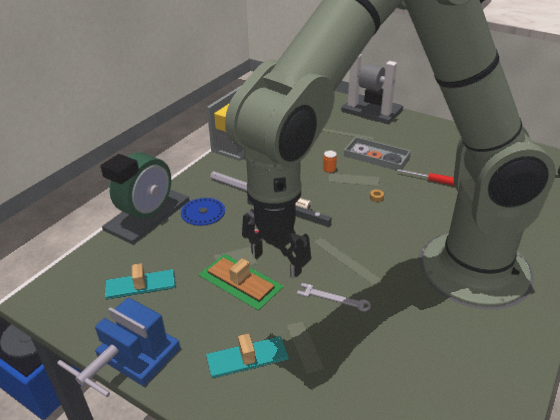

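```bash
python3 - <<'E'
from fit import *
from scipy.optimize import least_squares
c=np.load("top13.npz");P=world(c);M=masks(c,P)
for k in("mat","pad","handle","pin","tin"):
    print(k,*rect(P,M[k]))
hsv=cv2.cvtColor(c["image"],cv2.COLOR_BGR2HSV).astype(int);X,Y,Z=P[...,0],P[...,1],P[...,2]
m=(X>470)&(X<610)&(Y>-15)&(Y<45)&(Z>22)&(Z<45)&(hsv[...,2]>120)&(hsv[...,0]<40)
q=P[m]
r=lambda p:np.hypot(q[:,1]-p[0]-p[1]*(q[:,0]-540),q[:,2]-p[2])-18
o=least_squares(r,[24,.05,18],loss="soft_l1");print(o.x,abs(o.fun).mean(),np.percentile(q[:,0],[0,50,100]))
print("dist",41.3+.051*10-o.x[0],"end dev",(.051-o.x[1])*55)
cv2.imwrite("pics/c13.png",cv2.resize(c["image"][140:260,260:340],None,fx=5,fy=5,interpolation=cv2.INTER_CUBIC))
E
```

```text
mat [492.3 358. ] [ 97.1 196.9] -0.0858 860
pad [491.7 357.7] [ 60.1 169.6] -0.0839 1440
handle [492.2 358.1] [26.5 51. ] 1.4764 214
pin [649.8  61.5] [18.2 18.5] -1.0902 57
tin [ 544.3 -210.7] [35.6 38.5] -0.0835 187
[22.51860811  0.04561877 17.65217675] 1.2994134274209441 [487.81469845 541.43318614 598.46228463]
dist 19.29139189073298 end dev 0.2959678063768138
```

View pics/c13.png

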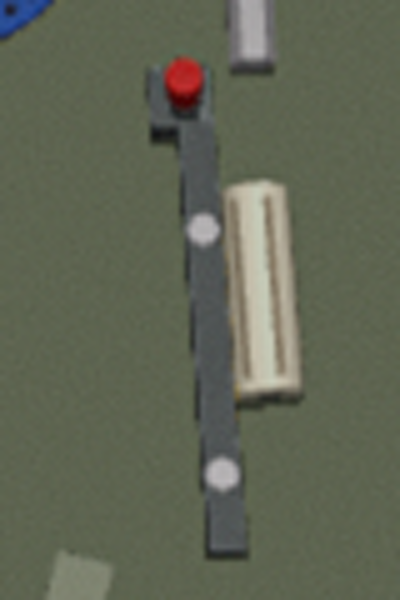

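```bash
python3 -c "
from workcell import *
print(read_state()['time']);print(finish_job())"
```

```text
38.1417
the job is handed in; nothing more can be done
None
```

I did every step of the task and handed the job in at 38.1 s; `finish_job` gives no verdict, so success rests on my own checks.

- **Pull-pin:** I pulled it up with gently rising force, peaking at about 13 N, a little over the 12 N asked. I then let it go, and its head came back to the height it started at.
- **Roller:** I rolled it with the pad's sole in two strokes, clear of the tin, then slid the pad about 10 mm further after contact to square it up. The top camera puts its axis about 19 mm from the stop's face. The edge fit makes the bar look 17–18 mm thick instead of 20, so the true gap should be about 18 mm, which is touching. The two ends are level within 0.3 mm.
- **Disagreement:** the side camera read about 21.6 mm from the face at the middle, but its bias is larger. It too showed the roller parallel to the stop, and the forces on the pad showed contact.
- **Pad:** it lies flat on its mat, with centres about 0.7 mm apart and angles within 0.002 rad.
- **Everything else:** the tin measured unmoved. The other bystanders look unmoved in the last pictures, but I did not measure them.

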